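# Clean out the thread of a lift-spindle nut with a hand tap

## Robot

A 6-joint arm with a two-finger parallel gripper is mounted at the origin on the work surface. World frame = base frame: x ahead of the robot, y to its left, z up, the work surface at z = 0. Lengths are in m, angles in rad, forces in N, time in s.
With the tool pointing down it reaches from about 0.35 to 0.975 m from the base axis. Payload 4.9 kg.
Tool frame: the origin (TCP) lies midway between the tips of the shut fingers; the grasp point (between the pads) lies 19 mm behind it; z points along the fingers, y is the line along which they close (so a half turn about z gives the same grasp; the last joint's range is limited). The gripper opens to 85 mm and grips with 20 to 120 N. Pads are 22 mm wide; open, the fingers measure 114 mm over their backs; the gripper's body (76 mm by 85 mm) begins 54 mm behind the grasp point. The pads swing forward as they close: fully open they stand 13 mm farther back than shut.
Start: joints at [1.056, 0.053, 1.613, -0, 1.476, -0.119], TCP at [0.241, 0.577, 0.231] pointing down, gripper open.
Joint ranges: [-3.01, 3.01], [-1.01, 2.22], [0.06, 2.58], [-1.02, 4.17], [0.09, 2.62], [-3.14, 3.14]. Speed limits (rad/s): [2.57, 2.57, 3.14, 3.14, 3.14, 3.14].

## Interface

Orientations are given as a unit quaternion [w, x, y, z].
In Python, from bench import robot, gripper_to, kin, optics, nets gives the robot as it stands. The module is installed in compiled form; this text tells all that it offers. Calls block until the motion is done:
- robot.move_pose(position, orientation): joint-space move of the TCP to a pose.
- robot.move_linear(position, orientation=None, v=0.15): straight line of the TCP; orientation=None keeps the orientation; v is the mean speed in m/s.
- robot.movej(angles): joint-space move.
- gripper_to(opening, grasp_force=None): finger opening in m; grasp_force is the grip in N (None keeps the last); returns when the fingers have stopped.
- robot.sleep(seconds).
- kin.inverse_kinematics(position, orientation): joint angles nearest the present ones, or None.
- robot.sense(): the state.
- optics.snapshot(name): name is "scene" or "top" or "wrist"; returns the picture (384x512x3 uint8, red, green, blue); there is no depth.
- optics.camera_model(name): a dict with "fx", "fy", "cx", "cy" (pixels), "R" (3x3) and "t" (3): a world point X has camera coordinates R X + t. Camera axes: x right, y down, z forward; pixel columns grow to the right and rows downward; lengths in m; the calibration is good to about 2 mm. The wrist camera is an equidistant fisheye: a pixel r from the principal point sees the ray r / f radians off the axis. A picture is of the moment at which its call begins: read the wrist's pose just before it. camera_model takes no time and is no camera call; for the wrist camera it gives the pose at the moment of the call.
A pose or a line that the arm cannot do raises robot.IKError and nothing moves.
- robot.finish_job(): hands the job in; it is judged then, once.
Trained networks look in the newest picture that a camera, given by its name, has taken for a name from the list of things; names that differ only in an ending like _2 or _b are one class to them, and where a whole thing is asked for, a point or a joint stands for the part that bears it (a point fixed in the world has none). Each returns a list of dicts, best first, with "p" (0 to 1); they miss things now and then, are a little off and sometimes report something else, mostly with a low value. They report only what shows in the picture. A call takes as long as a camera call. They do not tell look-alikes from the thing itself.
- nets.trace(query, camera): "pixels" (384x512 bool, what is visible of it) and "bbox" ([centre column, centre row, width, height] in pixels, round what is visible of it).
The state is a dict: "time": time; "qpos": joint angles; "joint_vel": joint speeds; "joint_torque": joint torques, N m; "tool_pos": TCP position; "eef_rot": TCP orientation; "force": force on the tool from outside, world axes, zero at the start; "ft_torque": the same for the moment, N m; "finger_gap": finger opening in m; "gripper_force": force on a finger pad.
Only numpy, scipy, OpenCV 4.12 (cv2) and the standard library are available. Lean on these libraries where they do the work, as an engineer would, in place of code of your own. Each camera call takes 0.05 s, during which the arm holds its last target. There are 200 camera calls.

## Task

On the clinic counter, the examination-table spindle nut with the blue-knobbed hand tap standing in it needs its thread cleaned. Crank that tap by its blue knob, seen from above: half a turn clockwise, a quarter turn back, half a turn clockwise, a quarter turn back, and a last half turn clockwise that brings the tap's collar down onto the nut (one full turn in all), stopping for a moment after every stroke. Then let go, and leave the red-knobbed tap as it is.

Things in the scene. Friction and masses are not known exactly. Their poses are not given: they have to be found in the camera images.
- blue_tap (a joint): turn of the hand tap with the blue knob, rad: 0 at the start, grows clockwise seen from above. A screw of 4 mm pitch: tap, crank and knob sink 0.64 mm per rad. It stays where it is left; 0.2 N m (4 to 5 N at the knob) turns it. Hard stops at 6.4 (dark steel collar on the nut) and -0.3.
- blue_knob (a point): centre of the upright blue knob, a cylinder 22 mm across, 45 mm tall, freely revolving on its pin: gripped from above it can be led round without turning the hand. It stands 50 mm off the tap's axis on a steel crank arm, which points anywhere at the start. Then this point is 138.5 mm above the table, knob 116 to 161 mm, arm's top 111 mm; all else of the fixture is below 116 mm.
- blue_axis (a point): fixed point on the upright axis of the blue-knobbed tap, 138.5 mm above the table; the knob's path is the circle of 50 mm radius round it. Below, fixed to the table: a dark steel foot plate 120 x 90 x 12 mm, a grey bridge 56 x 58 x 56 mm high, and on it the brass flanged nut, top at 74 mm, in which the 16 mm steel tap stands.
- red_knob (a point): centre of the red knob of a second hand tap, to the left or right of the first, axes at least 0.28 m apart: same shape and size, but in an aluminium nut. Leave it alone.
Mind the look-alikes: they are no part of the job. What is shaped like the part that bears blue_tap but orange or purple is not meant.

How it is judged:
By the outcome, as a careful person would: the job done as asked, in the order asked, and still so for the second after the job is handed in, with the robot touching nothing.
It also fails if it takes over 54 s, if anything falls off the work surface, if the arm or the gripper's body presses on something with over 40 N, if the wrist force passes 120 N, or if a joint passes its speed limit or range.

## Working session

There is one attempt and no reset: what is moved stays moved. The work goes in short steps, each a Python script; the robot and the scene stay as the last script left them, time stands still between calls to the robot, and variables do not carry over. Pictures are saved under pics/ and viewed, at most 10 in all, crops included, and the job is handed in when it is done.

```bash
mkdir -p pics; python3 - <<'E'
from bench import robot,optics,nets
import cv2,numpy as np
ims=[]
for c in ["scene","top"]:
    im=optics.snapshot(c); cv2.imwrite(f"pics/{c}0.png",im[:,:,::-1]); ims.append(im)
    m=optics.camera_model(c); print(c,m["fx"],m["cx"],m["cy"],np.round(m["R"],3).tolist(),np.round(m["t"],3))
    for q in ["blue_knob","blue_tap"]:
        for d in nets.trace(q,c):
            px=im[d["pixels"]]; print(c,q,round(d["p"],2),np.round(d["bbox"],1),px.mean(0).round() if len(px) else None)
print(robot.sense()["time"])
E
```

```text
scene 435.3243055977467 252.70131857797313 195.94891648287808 [[-0.497, 0.868, -0.0], [0.601, 0.344, -0.721], [-0.626, -0.358, -0.693]] [ 0.291 -0.265  1.378]
scene blue_knob 0.91 [268.6 163.8  18.9  45.3] [ 95.  89. 106.]
scene blue_knob 0.81 [135.9 177.4  17.8  49.7] [ 68.  75. 111.]
scene blue_knob 0.66 [195.2 142.8  18.1  46.7] [ 60.  74. 104.]
scene blue_tap 0.91 [193.5 142.8  15.6  46.7] [ 61.  76. 105.]
scene blue_tap 0.66 [268.4 165.8  18.6  45.2] [ 96.  89. 104.]
scene blue_tap 0.62 [136.2 176.3   9.9  45.6] [ 66.  74. 111.]
top 485.86093165324905 255.1260181165368 182.23951849600655 [[-0.009, -1.0, 0.005], [-0.99, 0.008, -0.144], [0.144, -0.006, -0.99]] [0.01  0.572 0.997]
top blue_knob 0.95 [372.4 222.5  35.5  29. ] [ 84.  95. 123.]
top blue_knob 0.9 [388.4 133.3  36.8  31. ] [ 79.  85. 114.]
top blue_knob 0.7 [271.3 224.8  35.   23.5] [116. 113. 131.]
top blue_tap 0.95 [388.2 131.8  34.   36.8] [ 81.  85. 114.]
top blue_tap 0.65 [270.5 225.9  33.7  26.7] [110. 115. 142.]
top blue_tap 0.64 [373.9 219.5  43.1  28.4] [ 82.  92. 118.]
0.3
```

View pics/scene0.png

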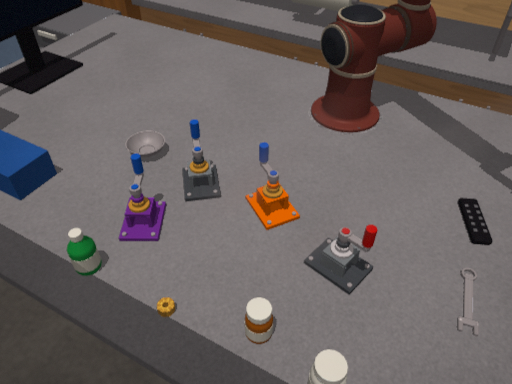

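View pics/top0.png

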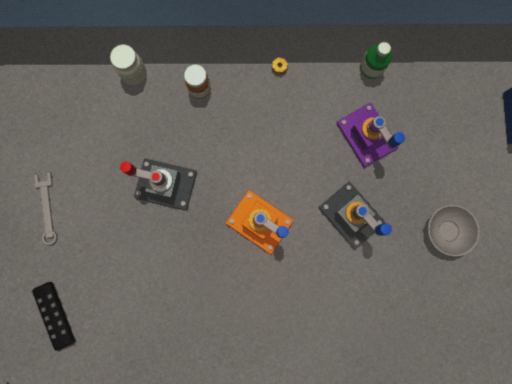

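The target is the grey-bridge, brass-nut fixture: knob at about (385,230) in the top view and (195,129) in the scene view, axis cap at about (362,212) and (198,152). The orange and purple ones are look-alikes, and the red one is far off to the left.

```bash
cat > vis.py <<'E'
import cv2,numpy as np
from scipy.optimize import least_squares
from bench import optics
def proj(m,X):
    c=np.atleast_2d(X)@np.array(m["R"]).T+np.array(m["t"])
    return np.c_[m["fx"]*c[:,0]/c[:,2]+m["cx"],m["fy"]*c[:,1]/c[:,2]+m["cy"]]
def blobs(im,box):
    h=cv2.cvtColor(im,cv2.COLOR_RGB2HSV); k=((h[...,0]>100)&(h[...,0]<130)&(h[...,1]>140)&(h[...,2]>60)).astype(np.uint8)
    r=np.zeros_like(k); x0,y0,x1,y1=box; r[y0:y1,x0:x1]=k[y0:y1,x0:x1]
    n,l,s,c=cv2.connectedComponentsWithStats(r)
    return [(s[i,4],c[i].round(2),s[i,:4]) for i in range(1,n) if s[i,4]>8]
def cyl(m,c,r=.011,h=.045):
    a=np.linspace(0,2*np.pi,40,endpoint=False)
    P=np.vstack([np.c_[c[0]+r*np.cos(a),c[1]+r*np.sin(a),0*a+c[2]+s*h/2] for s in(-1,1)])
    H=cv2.convexHull(proj(m,P).astype(np.float32)); M=cv2.moments(H)
    return np.array([M["m10"]/M["m00"],M["m01"]/M["m00"]])
E
python3 - <<'E'
from vis import *
M={c:optics.camera_model(c) for c in("scene","top")}
B={"scene":(170,110,225,170),"top":(340,195,405,245)}
b={c:blobs(cv2.imread(f"pics/{c}0.png")[:,:,::-1],B[c]) for c in B}
for c in b: print(c,b[c])
K={c:max(b[c],key=lambda t:t[0])[1] for c in b}
for cs in(["top"],["scene"],["top","scene"]):
    s=least_squares(lambda p:np.hstack([cyl(M[c],[p[0],p[1],.1385])-K[c] for c in cs]),[.5,-.2],diff_step=1e-3);print("knob",cs,s.x.round(4),s.fun.round(2))
s=least_squares(lambda p:np.hstack([cyl(M[c],p)-K[c] for c in K]),[.5,-.2,.14],diff_step=1e-3);print(s.x.round(4))
A={c:min(b[c],key=lambda t:t[0])[1] for c in b}
s=least_squares(lambda p:np.hstack([proj(M[c],p)[0]-A[c] for c in A]),[.5,-.2,.11]);print("cap",s.x.round(4),s.fun.round(2))
E
```

```text
scene [(np.int32(145), array([194.5 , 128.61]), array([190, 120,  10,  19], dtype=int32)), (np.int32(18), array([196.72, 148.61]), array([194, 147,   6,   4], dtype=int32))]
top [(np.int32(42), array([362.38, 210.29]), array([359, 207,   8,   8], dtype=int32)), (np.int32(123), array([383.97, 228.85]), array([376, 224,  15,  11], dtype=int32))]
knob ['top'] [ 0.4656 -0.2391] [-0. -0.]
knob ['scene'] [ 0.4647 -0.2356] [-0. -0.]
knob ['top', 'scene'] [ 0.465 -0.238] [-0.59  0.33 -0.87 -0.21]
[ 0.465  -0.238   0.1383]
cap [ 0.5034 -0.2049  0.1146] [-0.2  -0.04 -0.14  0.08]
```

```bash
cat >> vis.py <<'E'
from scipy.spatial.transform import Rotation as Rn
def down(yaw):
    q=(Rn.from_euler("z",yaw)*Rn.from_euler("x",np.pi)).as_quat(); return [q[3],q[0],q[1],q[2]]
def wproj(m,X):
    c=np.atleast_2d(X)@np.array(m["R"]).T+np.array(m["t"]); s=np.hypot(c[:,0],c[:,1]); th=np.arctan2(s,c[:,2])/np.maximum(s,1e-9)
    return np.c_[m["fx"]*th*c[:,0]+m["cx"],m["fy"]*th*c[:,1]+m["cy"]]
E
python3 - <<'E'
from vis import *
from bench import robot,kin
for y in np.arange(-3,3.2,.5): 
    q=kin.inverse_kinematics([.465,-.238,.26],down(y)); print(round(y,1),None if q is None else np.round(q,2))
y=np.arctan2(.0331,.0384)  # tool x along crank, tool y tangential
ys=[]
for yy in (y,y+np.pi,y-np.pi):
    q=kin.inverse_kinematics([.465,-.238,.26],down(yy))
    if q is not None: ys.append((abs(q[5]),yy))
yy=min(ys)[1]; print("yaw",yy)
robot.move_pose([.48,-.225,.25],down(yy))
m=optics.camera_model("wrist"); im=optics.snapshot("wrist"); cv2.imwrite("pics/w0.png",im[:,:,::-1])
np.savez("w0.npz",**{k:np.array(v) for k,v in m.items()})
s=robot.sense();print(s["time"],np.round(s["tool_pos"],4),m["fx"],blobs(im,(0,0,512,384)))
print(wproj(m,[[.465,-.238,.1385],[.465,-.238,.161],[.5034,-.2049,.1146]]))
E
```

```text
-3.0 [-0.62 -0.21  1.81  0.    1.54 -2.33]
-2.5 [-0.62 -0.21  1.81  0.    1.54 -2.83]
-2.0 [-0.62 -0.21  1.81 -0.    1.54  2.96]
-1.5 [-0.62 -0.21  1.81 -0.    1.54  2.46]
-1.0 [-0.62 -0.21  1.81 -0.    1.54  1.96]
-0.5 [-0.62 -0.21  1.81 -0.    1.54  1.46]
0.0 [-0.62 -0.21  1.81 -0.    1.54  0.96]
0.5 [-0.62 -0.21  1.81 -0.    1.54  0.46]
1.0 [-0.62 -0.21  1.81  0.    1.54 -0.04]
1.5 [-0.62 -0.21  1.81  0.    1.54 -0.54]
2.0 [-0.62 -0.21  1.81  0.    1.54 -1.04]
2.5 [-0.62 -0.21  1.81  0.    1.54 -1.54]
3.0 [-0.62 -0.21  1.81  0.    1.54 -2.04]
yaw 0.7114076085585737
3.2917 [ 0.4803 -0.2245  0.25  ] 297.3186396354542 [(np.int32(130), array([89.45, 40.04]), array([84, 34, 12, 14], dtype=int32)), (np.int32(142), array([400.07,  50.31]), array([394,  44,  13,  14], dtype=int32)), (np.int32(758), array([86.73, 83.8 ]), array([68, 72, 40, 24], dtype=int32)), (np.int32(749), array([403.59,  97.47]), array([384,  87,  39,  23], dtype=int32)), (np.int32(187), array([249.45, 152.8 ]), array([242, 146,  16,  15], dtype=int32)), (np.int32(2665), array([495.73, 217.02]), array([467, 168,  45, 104], dtype=int32)), (np.int32(707), array([248.11, 212.81]), array([236, 195,  25,  36], dtype=int32))]
[[251.53035508 211.74600039]
 [251.58636052 221.5675094 ]
 [251.59195952 152.40436926]]
```

View pics/w0.png

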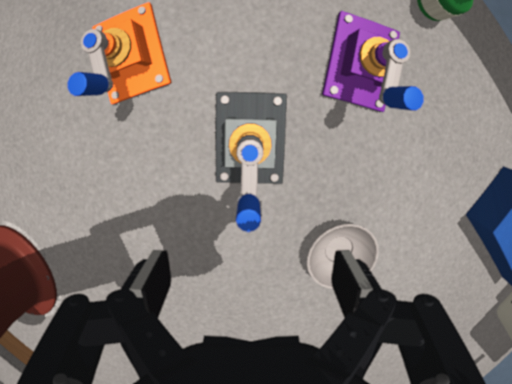

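The wrist view confirms it: brass nut on a grey bridge, knob at (248,213), axis cap at (249,153). Next I'll do a joint fit with the 50 mm constraint.

```bash
python3 - <<'E'
from vis import *
M={c:optics.camera_model(c) for c in("scene","top")}; w=dict(np.load("w0.npz"))
def wcyl(m,c,r=.011,h=.045):
    a=np.linspace(0,2*np.pi,40,endpoint=False)
    P=np.vstack([np.c_[c[0]+r*np.cos(a),c[1]+r*np.sin(a),0*a+c[2]+s*h/2] for s in(-1,1)])
    m=cv2.moments(cv2.convexHull(wproj(m,P).astype(np.float32))); return np.array([m["m10"]/m["m00"],m["m01"]/m["m00"]])
K={"scene":[194.5,128.61],"top":[383.97,228.85]};A={"scene":[196.72,148.61],"top":[362.38,210.29]}
def f(p,parts=False):
    k=[p[0]+.05*np.cos(p[2]),p[1]+.05*np.sin(p[2]),.1385]; a=[p[0],p[1],p[3]]
    mm={"scene":2.6,"top":1.95,"wrist":.7}
    r=[mm[c]*(cyl(M[c],k)-K[c]) for c in K]+[mm[c]*(proj(M[c],a)[0]-A[c]) for c in K]+[.7*(wcyl(w,k)-[248.11,212.81]),.7*(wproj(w,a)[0]-[249.45,152.8])]
    return np.hstack(r)
s=least_squares(f,[.503,-.205,-2.43,.1146],x_scale=[.01,.01,.1,.01],diff_step=1e-3)
print(s.x.round(4),s.fun.round(1), s.x[:2]+.05*np.array([np.cos(s.x[2]),np.sin(s.x[2])]))
E
```

```text
[ 0.5029 -0.2047 -2.4422  0.1145] [-1.1 -0.4 -2.2  1.   0.  -0.2 -0.5  0.7  1.6  0.2  1.2 -0.1] [ 0.46462046 -0.23692425]
```

```bash
cat > crank.py <<'E'
from vis import *
from bench import robot,gripper_to
C=np.array([.5029,-.2047]); A0=-2.4422; YAW=.7; Z0=.126; R=.05
def pos(t,c=C,a0=A0): 
    a=a0-t; return [c[0]+R*np.cos(a),c[1]+R*np.sin(a),Z0-.00064*t]
def stroke(t0,t1,c=C,a0=A0,n=None,v=.07,fstop=None):
    n=n or int(np.ceil(abs(t1-t0)/.21))
    for i,t in enumerate(np.linspace(t0,t1,n+1)[1:]):
        robot.move_linear(pos(t,c,a0),down(YAW),v=v); s=robot.sense(); F=np.array(s["force"]); a=a0-t
        fr=F[0]*np.cos(a)+F[1]*np.sin(a); ft=F[0]*np.sin(a)-F[1]*np.cos(a)
        p=np.array(s["tool_pos"][:2])-c; ta=(a0-np.arctan2(p[1],p[0])-t+np.pi)%(2*np.pi)-np.pi+t
        if n<12 or i%2 or i==n-1: print("t%.2f act%.3f r%.4f fr%.1f ft%.1f fz%.1f"%(t,ta,np.hypot(*p),fr,ft,F[2]))
        if fstop and abs(ft)>fstop: break
    return t
E
python3 - <<'E'
from crank import *
p=pos(0); robot.move_pose([p[0],p[1],.24],down(YAW)); robot.move_linear(p,v=.12); print(robot.sense()["force"])
gripper_to(.015,40); s=robot.sense(); print(s["time"],s["force"],s["finger_gap"],s["gripper_force"],s["tool_pos"])
if .018<s["finger_gap"]<.026:
    stroke(0,np.pi); robot.sleep(.7); s=robot.sense(); print(s["time"],s["force"],s["finger_gap"],s["ft_torque"])
    im=optics.snapshot("top"); cv2.imwrite("pics/t1.png",im[:,:,::-1])
E
```

```text
[-0.13818732 -0.72667584  0.15023521]
5.2417 [-0.65923134  2.32516715  3.19976927] 0.020483415018963915 38.999402769841254 [ 0.46449798 -0.23663965  0.12632503]
t0.42 act0.419 r0.0501 fr2.3 ft-0.8 fz4.5
t0.84 act0.841 r0.0504 fr3.4 ft-2.1 fz5.6
t1.26 act1.264 r0.0507 fr2.9 ft-3.1 fz6.5
t1.68 act1.686 r0.0509 fr3.2 ft-1.0 fz7.1
t2.09 act2.103 r0.0509 fr1.9 ft-1.6 fz5.4
t2.51 act2.518 r0.0508 fr1.1 ft-1.0 fz4.6
t2.93 act2.930 r0.0505 fr-0.2 ft-1.3 fz6.7
t3.14 act3.137 r0.0504 fr-0.9 ft-0.5 fz5.8
10.4417 [-0.75239718  0.15835408  5.08084705] 0.020489801785005465 [-0.02578414  0.19338187  0.01326168]
```

```bash
python3 - <<'E'
import cv2
im=cv2.imread("pics/t1.png")[130:300,290:460]; cv2.imwrite("pics/t1c.png",cv2.resize(im,(510,510)))
E
```

```text
(no output)
```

View pics/t1c.png

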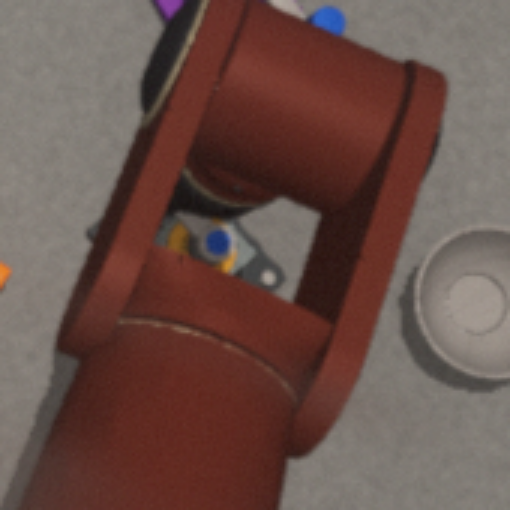

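The arm hides the knob, but the crank no longer shows at its old place (lower right of the cap at (217,243)). The gripper still holds the knob and the forces are low, so I'll continue.

```bash
python3 - <<'E'
from crank import *
h=np.pi/2; t=2*h
im=optics.snapshot("wrist"); cv2.imwrite("pics/w1.png",im[:,:,::-1])
for t1 in (h,3*h,2*h):
    print("->",t1); stroke(t,t1,v=.09); t=t1; robot.sleep(.7)
    s=robot.sense(); print(s["time"],np.round(s["force"],1),s["finger_gap"])
E
```

```text
-> 1.5707963267948966
t2.95 act2.946 r0.0504 fr0.2 ft1.6 fz4.9
t2.75 act2.750 r0.0505 fr1.4 ft1.4 fz4.7
t2.55 act2.554 r0.0505 fr3.2 ft0.7 fz6.4
t2.36 act2.358 r0.0506 fr3.5 ft0.9 fz6.1
t2.16 act2.162 r0.0507 fr3.5 ft1.3 fz6.5
t1.96 act1.965 r0.0508 fr3.7 ft1.8 fz7.2
t1.77 act1.768 r0.0508 fr3.9 ft1.5 fz7.8
t1.57 act1.572 r0.0508 fr4.3 ft1.0 fz8.1
13.3083 [-1.7  4.6  8.9] 0.02123376542821865
-> 4.71238898038469
t1.99 act1.986 r0.0508 fr4.0 ft-1.9 fz8.9
t2.41 act2.408 r0.0506 fr2.3 ft0.5 fz7.6
t2.83 act2.830 r0.0504 fr1.2 ft-0.4 fz5.8
t3.25 act3.250 r0.0501 fr0.5 ft-2.0 fz5.6
t3.67 act3.671 r0.0498 fr-0.6 ft-0.4 fz6.3
t4.08 act4.089 r0.0496 fr-1.4 ft-0.7 fz7.0
t4.50 act4.508 r0.0495 fr-2.6 ft-0.1 fz7.7
t4.71 act4.716 r0.0495 fr-3.3 ft0.0 fz7.2
18.0083 [-1.6  3.   7. ] 0.020973000684634067
-> 3.141592653589793
t4.52 act4.527 r0.0495 fr-2.1 ft1.3 fz7.9
t4.32 act4.332 r0.0495 fr-3.0 ft1.2 fz7.6
t4.12 act4.136 r0.0496 fr-1.9 ft0.6 fz7.3
t3.93 act3.940 r0.0496 fr-1.3 ft0.7 fz5.2
t3.73 act3.742 r0.0498 fr-0.3 ft1.8 fz5.1
t3.53 act3.542 r0.0499 fr0.3 ft1.4 fz5.6
t3.34 act3.340 r0.0500 fr0.5 ft2.2 fz5.2
t3.14 act3.140 r0.0502 fr1.2 ft1.1 fz6.1
20.775 [1.1 0.8 4.8] 0.020926385296290127
```

View pics/w1.png

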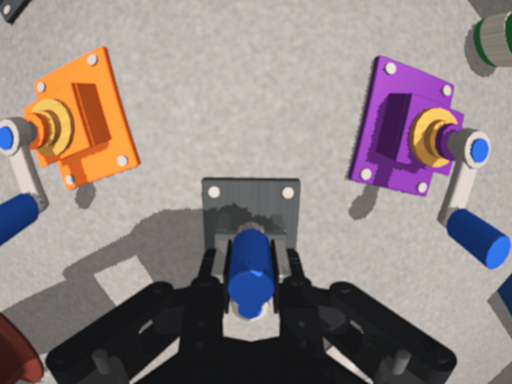

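The wrist view shows the blue knob at about (250,270) held between the fingers and led round. Now the last stroke, finishing with small steps until it meets the collar stop.

```bash
python3 - <<'E'
from crank import *
stroke(np.pi,6.28,v=.09)
print("fine"); t=stroke(6.28,6.48,n=8,v=.06,fstop=9)
robot.sleep(.8); s=robot.sense(); print(t,s["time"],np.round(s["force"],1),s["finger_gap"])
E
```

```text
t3.56 act3.553 r0.0499 fr0.8 ft-1.1 fz8.0
t3.98 act3.971 r0.0496 fr-0.1 ft-1.4 fz8.4
t4.40 act4.391 r0.0494 fr-1.1 ft-0.7 fz6.9
t4.82 act4.812 r0.0493 fr-1.5 ft-1.3 fz6.5
t5.23 act5.238 r0.0494 fr-1.5 ft-1.5 fz7.0
t5.65 act5.661 r0.0497 fr-2.4 ft-0.6 fz6.6
t6.07 act6.081 r0.0500 fr-1.5 ft-0.6 fz6.0
t6.28 act6.290 r0.0502 fr-0.3 ft-0.3 fz6.8
fine
t6.31 act6.301 r0.0501 fr-1.5 ft-2.9 fz6.0
t6.33 act6.322 r0.0501 fr-0.9 ft-3.6 fz6.1
t6.36 act6.349 r0.0501 fr-0.7 ft-3.8 fz5.8
t6.38 act6.376 r0.0502 fr-0.6 ft-3.4 fz4.8
t6.41 act6.401 r0.0502 fr-0.6 ft-3.4 fz5.2
t6.43 act6.426 r0.0502 fr-0.0 ft-3.4 fz5.9
t6.46 act6.441 r0.0502 fr0.2 ft-5.3 fz5.0
t6.48 act6.448 r0.0502 fr-1.2 ft-9.0 fz1.4
6.48 27.575 [ 5.  -6.7  2.9] 0.020745463432548412
```

The stop was felt at about 6.44 in my frame, which is an angle offset of about 0.04. Release, lift away and check.

```bash
python3 - <<'E'
from crank import *
gripper_to(.085); p=robot.sense()["tool_pos"]
robot.move_linear([p[0],p[1],.25],v=.12)
robot.move_pose([.48,-.225,.25],down(YAW)); robot.sleep(.3)
im=optics.snapshot("wrist"); cv2.imwrite("pics/w2.png",im[:,:,::-1])
m=optics.camera_model("wrist"); print(blobs(im,(200,120,300,260)))
for t in (6.2,6.3,6.4): 
    q=pos(t); q[2]=.1345; print(t,wproj(m,q)[0])
robot.move_pose([.241,.45,.3],down(YAW)); robot.sleep(.2)
for c in("top","scene"): 
    im=optics.snapshot(c); cv2.imwrite(f"pics/{c}2.png",im[:,:,::-1])
    print(c,blobs(im,{"scene":(170,110,225,170),"top":(340,195,405,245)}[c]))
print(robot.sense()["time"])
E
```

```text
[(np.int32(180), array([249.02, 151.04]), array([242, 144,  15,  15], dtype=int32)), (np.int32(696), array([242.12, 209.98]), array([230, 192,  25,  36], dtype=int32))]
6.2 [254.96175005 208.6358119 ]
6.3 [249.58549024 208.7996592 ]
6.4 [244.21748147 208.4594006 ]
top [(np.int32(40), array([361.98, 210.32]), array([359, 207,   7,   7], dtype=int32)), (np.int32(121), array([380.83, 230.82]), array([373, 225,  15,  12], dtype=int32))]
scene [(np.int32(146), array([196.95, 129.72]), array([192, 121,  10,  19], dtype=int32)), (np.int32(16), array([197.19, 150.  ]), array([195, 149,   6,   3], dtype=int32))]
32.875
```

View pics/scene2.png

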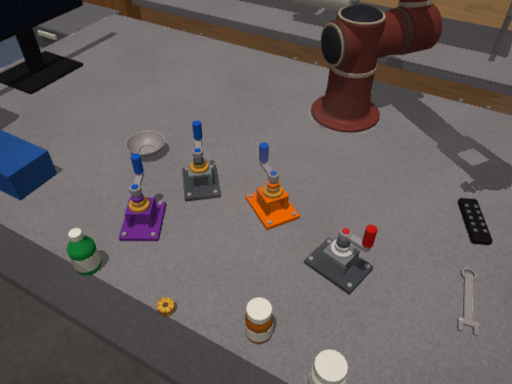

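The knob now sits about 0.1 rad past a full turn clockwise, the cap has sunk by about 1.4 px, and everything else is where it was. Handing in.

```bash
python3 -c "
from bench import robot
print(robot.finish_job())"
```

```text
the job is handed in; nothing more can be done
None
```

The blue-knobbed tap got all five strokes with a stop after each and ended against the collar stop, about 0.1 rad past one full turn; I let go, left the red tap alone, and handed in at about 33 s.

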